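Put the jewellery stand together

ROBOT

A 7-joint arm with a two-finger parallel gripper is mounted at the origin on the work surface. World frame = base frame: x ahead of the robot, y to its left, z up, the work surface at z = 0. Lengths are in mm, angles in rad, forces in N, time in s.
With the tool pointing down it reaches from about 425 to 950 mm from the base axis. Payload 4.7 kg.
Tool frame: the origin (TCP) lies midway between the tips of the shut fingers; the grasp point (between the pads) lies 19 mm behind it; z points along the fingers, y is the line along which they close (so a half turn about z gives the same grasp; the last joint's range is limited). The gripper opens to 87 mm and grips with 3 to 60 N. Pads are 19 mm wide; open, the fingers measure 117 mm over their backs; the gripper's body (75 mm by 190 mm) begins 51 mm behind the grasp point.
Start: joints at [-1.333, 0.469, -0.049, 1.532, 0.024, 1.141, -0.082], TCP at [177.919, 651.148, 222.573] pointing down, gripper open.
Joint ranges: [-2.59, 2.59], [-0.33, 1.99], [-1.39, 1.29], [0.1, 2.45], [-1.04, 4.18], [0.21, 1.99], [-2.66, 2.66]. Speed limits (rad/s): [2.57, 2.57, 3.14, 3.14, 3.14, 3.14, 3.14].

INTERFACE

Orientations are given as a unit quaternion [w, x, y, z].
In Python, from workcell import env, viewer gives the robot as it stands.
- The arm moves only by the tool carry_out, never from a script. Its argument "steps" is one flat list of numbers, 7 for each row, row after row: the finger opening in m, from 0 to 0.087, then the shift along the tool's x, y, z in m, then the turn, a rotation vector about the tool's x, y, z in rad. In form: [gripper, dx, dy, dz, wx, wy, wz, gripper, dx, dy, dz, wx, wy, wz, ...]. A call has 1 to 10 rows; each row is the pose to reach, as a shift and turn from the pose commanded when the call began, along the tool's axes at that moment; what a row does not reach only later rows make up. A row lasts 1/12 s, in which the tool goes at most 41.7 mm and 7.16 degrees, less where a joint would pass 70% of its speed; a pose out of reach is approached as far as the arm can. A call with a gripper value outside its range is refused whole. The fingers move at their own pace and stop on an object; "force" is the grip in N (left out, the last holds). Time passes only in rows, so rows that repeat a pose let the fingers close. It gives the time, the measured TCP pose, the force, the opening and the grip force at its end, in the units of the state.
- env.read_state(): the state, without advancing time (a new reading comes with each control period).
- viewer.capture(name): name is "scene" or "top" or "wrist"; returns the picture (480x640x3 uint8, red, green, blue); there is no depth.
- viewer.calibration(name): a dict with "fx", "fy", "cx", "cy" (pixels), "origin" and "rotation" of the camera in the world. Camera axes: x right, y up, looking along -z (the intrinsics and any distortion apply to the point x, -y, -z); pixel columns grow to the right and rows downward; lengths in mm; the calibration is good to about 2 mm. A picture is of the moment at which its call begins: read the wrist's pose just before it. calibration takes no time and is no camera call; for the wrist camera it gives the pose at the moment of the call.
- env.job_done(): hands the job in; it is judged then, once.
The state is a dict: "clock": time; "joint_positions": joint angles; "qd": joint speeds; "joint_efforts": joint torques, N m; "ee_pos": TCP position; "orientation": TCP orientation; "wrist_force": force on the tool from outside, world axes, zero at the start; "torque": the same for the moment, N m; "opening": finger opening in mm; "gripper_force": force on a finger pad.
Only numpy, scipy, OpenCV 4.12 (cv2) and the standard library are available. Lean on these libraries where they do the work, as an engineer would, in place of code of your own. Each camera call takes 0.05 s, during which the arm holds its last target. There are 200 camera calls.

TASK

Put the jewellery stand on the tray back together: take the long wooden spacer sleeve out of its slanting cup and slide it over the stand's upright shaft until it is fully home on the base, then fit the square hub of the necklace bar, pegs up, onto the square top of the shaft, fully down on the sleeve and with the bar in line with the long side of the base. Lower both parts in the gripper rather than dropping them, let go, and leave the other things on the tray standing where they are, undisturbed.

Things in the scene. Friction and masses are not known exactly. Their poses are not given: they have to be found in the camera images.
- stand: Fixed jewellery stand: walnut base 110 x 70 x 20 mm, brass shaft upright in its middle. Origin: centre of the underside, on the shaft axis; z up, x along the base's long side. Heights above the origin: base top 20 mm; round shaft 29 mm diameter from 20 to 75 mm; square shaft 20 x 20 mm (faces square to x and y) from 75 to 120 mm; tapered tip, 20 down to 12 mm wide, from 120 to 128 mm.
- shaft_tip (a point): Centre of the tip of the stand's shaft, 128 mm above the stand's origin.
- sleeve: Loose walnut tube open at both ends: 80 mm long, outside diameter 41 mm, bore 33 mm. Origin: centre of its lower end face; z along its axis towards the upper, free end. It starts in the slanting cup, leaning about 0.5 rad from vertical with about 45 mm sticking out. Either end may go down on the stand.
- sleeve_mid (a point): Middle of the sleeve on its axis, 40 mm from either end.
- cup: Fixed slanting cup of white ceramic on a foot 110 x 60 x 6 mm. Origin: centre of the foot's underside; z up. The well is 52 mm outside, 45 mm inside diameter, 35 mm deep, leaning 0.5 rad from vertical towards the cup's own -x; its mouth is centred at (1, 0, 58) mm and the top of its rim is about 71 mm above the origin.
- bar: Loose walnut bar 150 mm long: square hub 42 x 42 x 30 mm with a square hole 23 x 23 mm right through, top to bottom; an arm either side, 14 mm wide, from 8 to 22 mm above the underside, with an upright peg (10 mm thick, top at 42 mm) 67 mm from the middle. Origin: centre of the hub's underside; x along the bar, z up (pegs up). Finally its origin is 100 mm above the stand's.
- tray: Fixed oval steel tray, 720 x 410 mm, floor 4 mm above the dresser top, low rim 16 mm high. Origin: centre of its underside.
- frog: Bystander: loose green ceramic frog ring holder, 52 mm across and 73 mm tall. Origin: centre of its underside.
- flacon: Bystander: loose closed perfume flacon, 30 x 46 mm and 85 mm tall. Origin: centre of its underside, y along its wide side.
- jar: Bystander: loose lidded white cream jar, 60 mm across, 50 mm tall. Origin: centre of its underside.
- watch: Bystander: loose black wristwatch lying with its strap closed in a loop 60 mm across, 38 mm tall at the dial, which is on its -x side. Origin: centre of the loop's underside.
- comb: Bystander: loose horn-effect comb lying flat, 30 x 170 mm (along its y), 5 mm thick. Origin: centre of its underside.
- chest: Bystander: fixed trinket chest of clear acrylic at the back of the tray, 80 x 130 mm, 90 mm tall, drawer knobs to its -x side. Origin: centre of its underside.
Things that resemble listed ones, but are neither listed nor needed, are in the scene too. Leave any yellow look-alike of the sleeve alone. Leave any red look-alike of the bar alone.

How it is judged:
By the outcome, as a careful person would: the job done as asked, in the order asked, and still so for the second after the job is handed in, with the robot touching nothing.
It also fails if it takes over 69 s, if anything falls off the work surface, if the arm or the gripper's body presses on something with over 40 N, if the wrist force passes 120 N, or if a joint passes its speed limit or range.

## Working session

There is one attempt and no reset: what is moved stays moved. The work goes in short steps, Python scripts to look and compute and a tool call to move; the robot and the scene stay as the last step left them, time stands still between calls to the robot, and variables do not carry over. Pictures are saved under pics/ and viewed, at most 10 in all, crops included, and the job is handed in when it is done.

Besides the shell and the picture viewer there is one more tool, called after "Request:" by a JSON object that holds its "api" and its "payload", one argument or row to a line. carry_out: Moves the arm, as the interface text tells. Its arguments: {"type":"object","properties":{"steps":{"type":"array","items":{"type":"number"}},"force":{"type":"number"}},"required":["steps"]}

```bash
ls; mkdir -p pics
python3 - <<'E'
from workcell import env, viewer
import cv2
print(env.read_state())
for n in("scene","top"):
    c=viewer.calibration(n);print(n,c)
    cv2.imwrite(f"pics/{n}0.png",viewer.capture(n)[:,:,::-1])
E
```

```text
pics
{'clock': 0.0, 'joint_positions': array([-1.33292044,  0.46944389, -0.04861619,  1.53370208,  0.02411246,
        1.14097865, -0.08230162]), 'qd': array([ 9.09321061e-04,  4.63241266e-04,  7.69732147e-04, -1.00154502e-03,
        1.40008492e-03,  3.36914795e-04, -9.37721969e-05]), 'joint_efforts': array([ 1.76737034e-03, -5.07982063e+01, -7.95112643e-02, -2.36148083e+01,
       -6.13863138e-02,  3.80605599e-02,  1.66698442e-04]), 'ee_pos': array([177.76813705, 650.54843036, 221.49439473]), 'orientation': array([-9.32058021e-05,  1.32965750e-01,  9.91120156e-01, -9.68390798e-04]), 'wrist_force': array([ 0.93324776,  0.43104991, -0.37957004]), 'torque': array([-0.02784712, -0.00576584,  0.04473165]), 'gripper_force': 0.0, 'opening': 86.93224812990859}
scene {'fx': 496.9309306689224, 'fy': 496.9309306689224, 'cx': 324.4967555584784, 'cy': 242.5312230772346, 'origin': array([1046.36890813, -383.81838997, 1027.84713121]), 'rotation': array([0.84992922, 0.25428387, 0.12803512, 0.44335882])}
top {'fx': 495.5758933299542, 'fy': 495.5758933299542, 'cx': 323.1604329704329, 'cy': 242.76074437413675, 'origin': array([ 398.69427065,  -30.78268218, 1258.79208888]), 'rotation': array([ 0.70876283,  0.05115925, -0.04088395, -0.70240051])}
```

View pics/scene0.png

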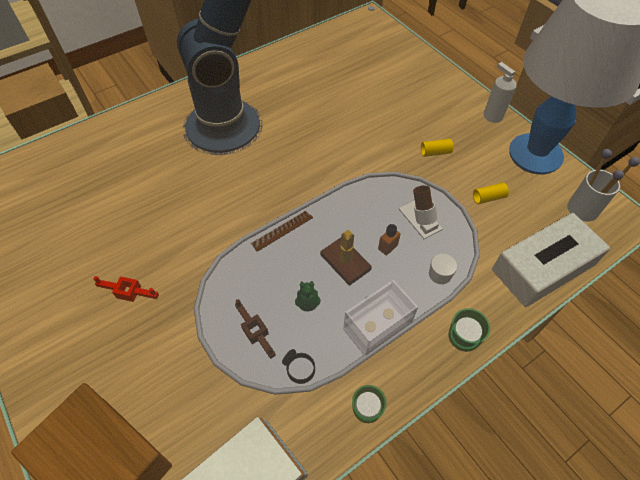

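View pics/top0.png

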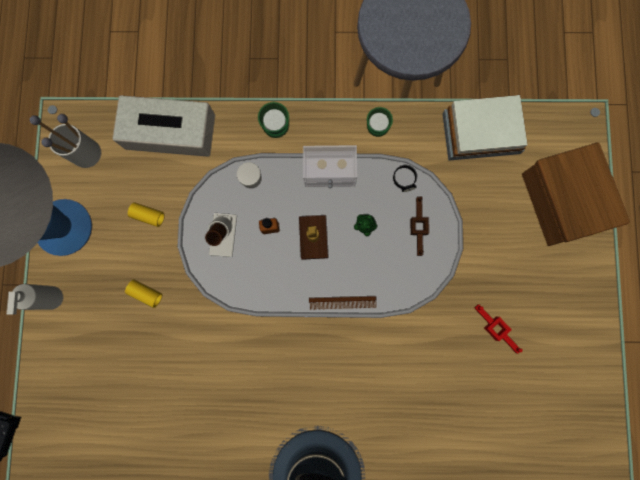

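The scene view shows the cup with the sleeve at (424,205), the stand at (346,258) and the bar at (254,328). In the top view they are at (217,232), (313,236) and (419,226). Red and yellow look-alikes lie outside the tray.

```bash
cat > h.py <<'E'
from workcell import env, viewer
import cv2, numpy as np
from scipy.spatial.transform import Rotation as R
def q(v): return R.from_quat(np.r_[v[1:],v[0]])
def ray(c,p):
    p=np.atleast_2d(p).astype(float)
    d=np.c_[(p[:,0]-c['cx'])/c['fx'],-(p[:,1]-c['cy'])/c['fy'],-np.ones(len(p))]
    return np.array(c['origin']),q(c['rotation']).apply(d)
def plane(c,p,z):
    o,d=ray(c,p); return o+d*((z-o[2])/d[:,2])[:,None]
def proj(c,P):
    v=q(c['rotation']).inv().apply(np.atleast_2d(P)-c['origin'])
    return np.c_[c['cx']+c['fx']*v[:,0]/-v[:,2],c['cy']-c['fy']*v[:,1]/-v[:,2]]
def tri(c1,p1,c2,p2):
    o1,d1=ray(c1,p1);o2,d2=ray(c2,p2);d1=d1[0];d2=d2[0]
    s=np.linalg.lstsq(np.c_[d1,-d2],o2-o1,rcond=None)[0]
    return (o1+s[0]*d1+o2+s[1]*d2)/2,np.linalg.norm(o1+s[0]*d1-o2-s[1]*d2)
def snap(name,f):
    c=viewer.calibration(name);im=viewer.capture(name);cv2.imwrite(f"pics/{f}.png",im[:,:,::-1]);return c,im
E
python3 - <<'E'
from h import *
np.set_printoptions(precision=1,suppress=True)
c=viewer.calibration("top");im=cv2.imread("pics/top0.png")
hsv=cv2.cvtColor(im,cv2.COLOR_BGR2HSV)
m=((hsv[...,1]>90)&(hsv[...,2]<150)).astype(np.uint8)*255
for n,(x0,y0,x1,y1),z in(("base",(292,208,335,265),24),("bar",(400,190,440,262),24),("sleeve",(200,212,236,252),85)):
    w=np.zeros_like(m);w[y0:y1,x0:x1]=m[y0:y1,x0:x1]
    cs,_=cv2.findContours(w,cv2.RETR_EXTERNAL,cv2.CHAIN_APPROX_NONE)
    k=max(cs,key=cv2.contourArea);b=cv2.boxPoints(cv2.minAreaRect(k));print(n,b.tolist());P=plane(c,b,z);print(P,P.mean(0))
print("tray",plane(c,[[180,230],[462,230]],10))
w=viewer.calibration("wrist");t=q(env.read_state()['orientation'])
print("wrist cam in tool",t.inv().apply(w['origin']-env.read_state()['ee_pos']),(t.inv()*q(w['rotation'])).as_matrix(),w['fx'])
big=[cv2.resize(im[y:y+60,x:x+80],None,fx=5,fy=5,interpolation=cv2.INTER_CUBIC) for x,y in((180,200),(380,195))]
s=cv2.imread("pics/scene0.png")
big+=[cv2.resize(s[y:y+60,x:x+80],None,fx=5,fy=5,interpolation=cv2.INTER_CUBIC) for x,y in((385,180),(310,225))]
cv2.imwrite("pics/z.png",np.vstack([np.hstack(big[:2]),np.hstack(big[2:])]))
E
```

```text
base [[298.7071838378906, 216.4364471435547], [324.9502868652344, 215.0552215576172], [327.1629943847656, 257.0966796875], [300.9198913574219, 258.4779052734375]]
[[627.1  50.6  24. ]
 [631.2 -15.8  24. ]
 [524.3 -22.4  24. ]
 [520.2  43.3  24. ]] [575.7  13.9  24. ]
bar [[411.0, 197.0], [428.0, 197.0], [428.0, 254.0], [411.0, 254.0]]
[[ 679.3 -233.7   24. ]
 [ 679.6 -276.8   24. ]
 [ 534.2 -274.2   24. ]
 [ 533.8 -231.8   24. ]] [ 606.7 -254.1   24. ]
sleeve [[202.8461151123047, 239.2307586669922], [215.3076629638672, 220.53843688964844], [227.99998474121094, 228.99998474121094], [215.53843688964844, 247.6923065185547]]
[[558.6 275.9  85. ]
 [604.3 247.6  85. ]
 [583.9 216.2  85. ]
 [538.4 244.5  85. ]] [571.3 246.1  85. ]
tray [[ 592.2  355.2   10. ]
 [ 597.8 -364.2   10. ]]
wrist cam in tool [  72.6   -0.2 -162.1] [[-0.   1.   0.3]
 [ 1.   0.   0. ]
 [ 0.   0.3 -1. ]] 352.7461169197199
```

View pics/z.png

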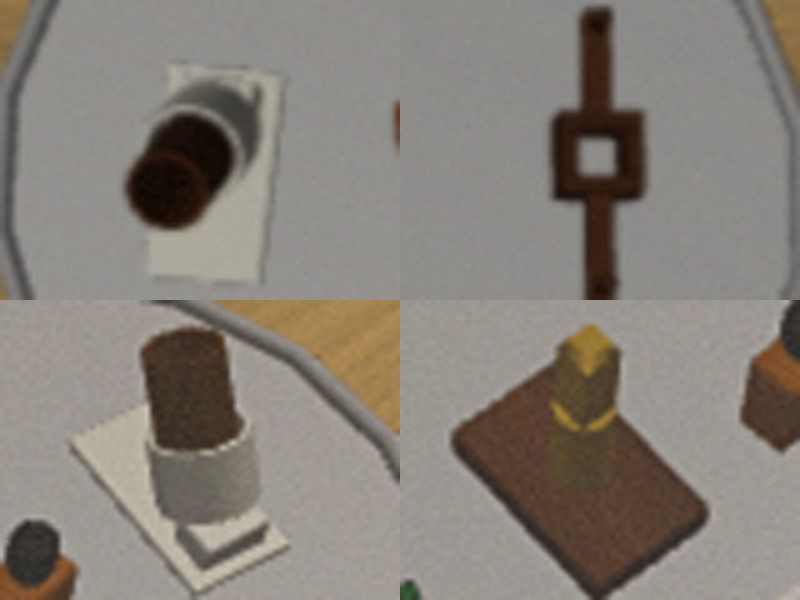

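The crops give me the cup foot corners, the sleeve's top ring, the bar's hub and hole, and the base. The sleeve leans towards the robot (-x), and the bar lies pegs up along x.

```bash
cat >> h.py <<'E'
def goal(p,zax,ydir):
    "tool pose from TCP p, tool z axis, approx tool y"
    z=np.array(zax,float);z/=np.linalg.norm(z);y=np.array(ydir,float);y-=z*(y@z);y/=np.linalg.norm(y)
    return np.array(p,float),R.from_matrix(np.c_[np.cross(y,z),y,z])
def rel(p,r,p0=None,r0=None):
    s=env.read_state();p0=s['ee_pos'] if p0 is None else p0;r0=q(s['orientation']) if r0 is None else r0
    return np.r_[r0.inv().apply(p-p0)/1000,(r0.inv()*r).as_rotvec()].round(4).tolist()
E
python3 - <<'E'
from h import *
np.set_printoptions(precision=3,suppress=True)
t=viewer.calibration("top");s=viewer.calibration("scene")
A=lambda x,y,ox,oy:[ox+x/5-.5+.1,oy+y/5-.5+.1]
foot=[A(*k,180,200) for k in((172,65),(283,75),(262,283),(148,275))]
F=plane(t,foot,10);print(F,F.mean(0));e=(F[0]+F[1]-F[2]-F[3])/2;print("foot len",np.linalg.norm(e),"yaw",np.arctan2(e[1],e[0]))
print("sleeve top",tri(t,A(168,187,180,200),s,A(184,45,385,180)))
print("tip",tri(t,[313,233],s,A(190,32,310,225)))
print("hub",plane(t,A(598,157,380-80,195),34),plane(t,A(598,157,300,195),4))
p,r=goal([480,60,330],[0,0,-1],[0,1,0]);print(rel(p,r))
E
```

```text
[[638.122 269.57   10.   ]
 [633.317 212.196  10.   ]
 [525.928 219.368  10.   ]
 [529.521 277.616  10.   ]] [581.722 244.688  10.   ]
foot len 108.26256995492895 yaw -0.07034301761132958
sleeve top (array([562.228, 247.729, 101.343]), np.float64(1.1499188848611834))
tip (array([571.899,  14.007, 126.698]), np.float64(9.036447350099573))
hub [[ 603.228 -251.564   34.   ]] [[ 608.238 -256.972    4.   ]]
[-0.4472, -0.4903, -0.1075, -0.0018, -0.0001, -0.2668]
```

Run:
```python
from h import *
a=np.array([-np.sin(.5)*np.cos(.07),np.sin(.5)*np.sin(.07),np.cos(.5)]);yd=[np.sin(.07),np.cos(.07),0]
top=np.array([561.5,247,101.4]);p,r=goal(top+95*a,-a,yd);print(p,rel(p,r))
print(R.from_rotvec(rel(p,r)[3:]).magnitude())
```

```text
[516.06611457 250.18557679 184.77034338] [-0.4318, -0.297, 0.0374, -0.0509, -0.4985, -0.1922]
0.5366878981307479
```

Request:
{"api": "carry_out", "payload": {
  "steps": [0.087,-0.43,-0.297,0.037,-0.051,-0.4985,-0.192,0.087,-0.43,-0.297,0.037,-0.051,-0.4985,-0.192,0.087,-0.43,-0.297,0.037,-0.051,-0.4985,-0.192,0.087,-0.43,-0.297,0.037,-0.051,-0.4985,-0.192,0.087,-0.43,-0.297,0.037,-0.051,-0.4985,-0.192,0.087,-0.43,-0.297,0.037,-0.051,-0.4985,-0.192,0.087,-0.43,-0.297,0.037,-0.051,-0.4985,-0.192,0.087,-0.43,-0.297,0.037,-0.051,-0.4985,-0.192,0.087,-0.43,-0.297,0.037,-0.051,-0.4985,-0.192,0.087,-0.43,-0.297,0.037,-0.051,-0.4985,-0.192]
}}

```text
clock: 0.93
ee_pos: [446.2, 331.3, 192.9]
orientation: [0.247, 0.034, 0.968, -0.008]
wrist_force: [0.7, 0.5, -0.2]
opening: 87.2
gripper_force: 0.0
```

Run:
```python
from h import *
a=np.array([-np.sin(.5)*np.cos(.07),np.sin(.5)*np.sin(.07),np.cos(.5)]);yd=[np.sin(.07),np.cos(.07),0]
top=np.array([561.5,247,101.4]);p,r=goal(top+95*a,-a,yd);print(p,rel(p,r))
```

```text
[516.06611457 250.18557679 184.77034338] [-0.0623, -0.0761, 0.0431, 0.0018, 0.0001, -0.0006]
```

Request:
{"api": "carry_out", "payload": {
  "steps": [0.087,-0.062,-0.076,0.043,0.002,0,0,0.087,-0.062,-0.076,0.043,0.002,0,0,0.087,-0.062,-0.076,0.043,0.002,0,0,0.087,-0.062,-0.076,0.043,0.002,0,0,0.087,-0.062,-0.076,0.043,0.002,0,0]
}}

```text
clock: 1.35
ee_pos: [515.6, 250.2, 184.7]
orientation: [0.247, 0.036, 0.968, -0.009]
wrist_force: [-1.0, 0.3, 0.0]
opening: 87.0
gripper_force: 0.0
```

Run:
```python
from h import *
np.set_printoptions(precision=3,suppress=True)
s=env.read_state();print(s['ee_pos'],s['orientation'],s['qd'].max())
c,im=snap("wrist","w1")
a=np.array([-np.sin(.5)*np.cos(.07),np.sin(.5)*np.sin(.07),np.cos(.5)])
print("sleeve top pred px",proj(c,[[561.5,247,101.4],[582.7,244.6,62]]))
```

```text
[515.561 250.248 184.678] [ 0.247  0.036  0.968 -0.009] 0.0008693301461527623
sleeve top pred px [[321.443 236.036]
 [320.478 221.981]]
```

View pics/w1.png

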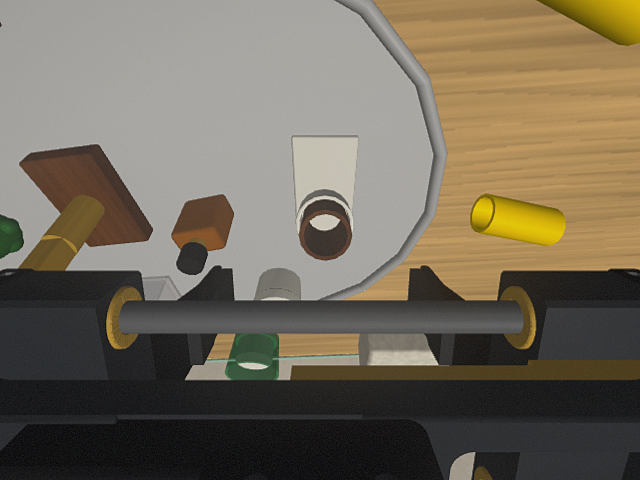

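The wrist view shows the sleeve's top ring at about (326,234), between the fingers. I'll measure it exactly.

Run:
```python
from h import *
np.set_printoptions(precision=2,suppress=True)
c=viewer.calibration("wrist");im=cv2.imread("pics/w1.png")
hsv=cv2.cvtColor(im,cv2.COLOR_BGR2HSV)
m=((hsv[...,1]>70)&(hsv[...,2]<130)).astype(np.uint8)*255
w=np.zeros_like(m);w[195:265,290:365]=m[195:265,290:365]
k=max(cv2.findContours(w,cv2.RETR_EXTERNAL,cv2.CHAIN_APPROX_NONE)[0],key=cv2.contourArea)[:,0]
print(cv2.boundingRect(k))
low=k[k[:,1]>228]          # lower arc and sides = front ring
(cx,cy),ax,an=cv2.fitEllipse(low);print(cx,cy,ax,an)
foot=[[292,136],[358,136]];print("foot end",plane(c,foot,10))
for z in(99,101.4,104):print(plane(c,[[cx,cy]],z))
print("axis dir px: foot centre vs")
```

```text
(299, 209, 53, 51)
325.1152038574219 234.5105743408203 (49.1979866027832, 51.36865234375) 81.02827453613281
foot end [[525.45 225.78  10.  ]
 [529.67 283.69  10.  ]]
[[561.76 251.85  99.  ]]
[[559.43 251.97 101.4 ]]
[[556.9  252.11 104.  ]]
axis dir px: foot centre vs
```

Run:
```python
from h import *
a=np.array([-np.sin(.5)*np.cos(.07),np.sin(.5)*np.sin(.07),np.cos(.5)]);yd=[np.sin(.07),np.cos(.07),0]
top=np.array([560,251,101.4]);p,r=goal(top-31*a,-a,yd);print(p,rel(p,r))
c=viewer.calibration("wrist");print(proj(c,env.read_state()['ee_pos']))
```

```text
[574.82579419 249.960496    74.19494058] [0.0003, 0.0021, 0.1258, -0.0004, -0.0002, -0.0015]
[[321.25603187 287.12156545]]
```

Request:
{"api": "carry_out", "payload": {
  "steps": [0.087,0,0.003,0.04,0,0,0,0.087,0,0.003,0.08,0,0,0,0.087,0,0.003,0.11,0,0,0,0.087,0,0.003,0.125,0,0,0,0.087,0,0.003,0.125,0,0,0]
}}

```text
clock: 1.82
ee_pos: [573.7, 251.7, 71.7]
orientation: [0.245, 0.033, 0.969, -0.01]
wrist_force: [-0.1, -0.7, 0.4]
opening: 87.2
gripper_force: 0.0
```

Request:
{"api": "carry_out", "payload": {
  "steps": [0.03,0,0,0,0,0,0,0.03,0,0,0,0,0,0,0.03,0,0,0,0,0,0,0.03,0,0,0,0,0,0,0.03,0,0,0,0,0,0,0.03,0,0,0,0,0,0,0.03,0,0,0,0,0,0,0.03,0,0,0,0,0,0],
  "force": 25
}}

```text
clock: 2.48
ee_pos: [575.1, 250.5, 75.6]
orientation: [0.247, 0.035, 0.968, -0.009]
wrist_force: [-0.1, -4.5, 3.9]
opening: 41.9
gripper_force: 5.2
```

Request:
{"api": "carry_out", "payload": {
  "steps": [0.03,0,0,0,0,0,0,0.03,0,0,0,0,0,0,0.03,0,0,0,0,0,0],
  "force": 25
}}

```text
clock: 2.73
ee_pos: [575.2, 250.2, 75.6]
orientation: [0.247, 0.035, 0.968, -0.009]
wrist_force: [-2.7, -2.4, 5.7]
opening: 41.0
gripper_force: 25.0
```

Request:
{"api": "carry_out", "payload": {
  "steps": [0.03,0,0,-0.01,0,0,0,0.03,0,0,-0.025,0,0,0,0.03,0,0,-0.045,0,0,0,0.03,0,0,-0.065,0,0,0,0.03,0,0,-0.09,0,0,0,0.03,0,0,-0.11,0,0,0,0.03,0,0,-0.11,0,0,0]
}}

```text
clock: 3.32
ee_pos: [522.0, 256.7, 175.4]
orientation: [0.249, 0.034, 0.968, -0.006]
wrist_force: [-0.1, -0.6, 0.1]
opening: 41.0
gripper_force: 25.0
```

Run:
```python
from h import *
np.set_printoptions(precision=3,suppress=True)
s=env.read_state();print(s['ee_pos'],s['orientation'],s['wrist_force'])
snap("wrist","w2");c,im=snap("scene","s2")
p,r=goal([520,14,280],[0,0,-1],[0.055,1,0]);print(rel(p,r))
```

```text
[522.012 256.712 175.378] [ 0.249  0.034  0.968 -0.006] [-0.143 -0.637  0.143]
[-0.0648, -0.2405, -0.0877, -0.0018, 0.5009, -0.0154]
```

View pics/w2.png

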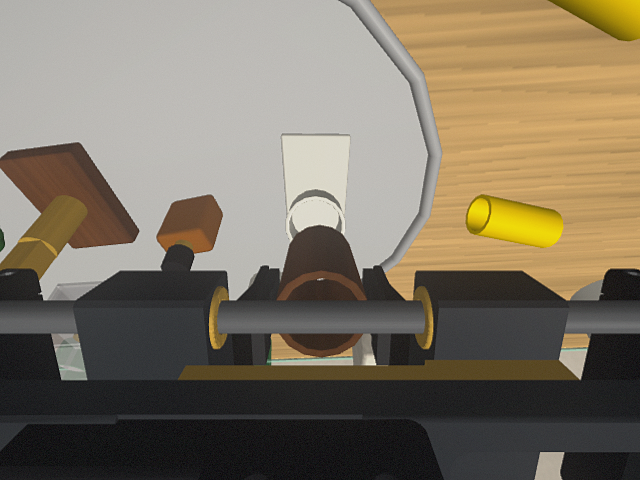

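Run:
```python
from h import *
p,r=goal([645,14,250],[0,0,-1],[-0.062,1,0]);print(rel(p,r))
```

```text
[-0.1598, -0.2318, -0.0015, -0.0311, 0.5003, -0.1298]
```

Request:
{"api": "carry_out", "payload": {
  "steps": [0.03,-0.16,-0.232,-0.0015,-0.031,0.5,-0.13,0.03,-0.16,-0.232,-0.0015,-0.031,0.5,-0.13,0.03,-0.16,-0.232,-0.0015,-0.031,0.5,-0.13,0.03,-0.16,-0.232,-0.0015,-0.031,0.5,-0.13,0.03,-0.16,-0.232,-0.0015,-0.031,0.5,-0.13,0.03,-0.16,-0.232,-0.0015,-0.031,0.5,-0.13,0.03,-0.16,-0.232,-0.0015,-0.031,0.5,-0.13,0.03,-0.16,-0.232,-0.0015,-0.031,0.5,-0.13,0.03,-0.16,-0.232,-0.0015,-0.031,0.5,-0.13,0.03,-0.16,-0.232,-0.0015,-0.031,0.5,-0.13]
}}

```text
clock: 4.25
ee_pos: [648.5, 2.9, 249.9]
orientation: [0.001, -0.024, 1.0, -0.004]
wrist_force: [-0.1, -0.9, -0.4]
opening: 40.5
gripper_force: 25.0
```

Run:
```python
from h import *
np.set_printoptions(precision=3,suppress=True)
s=env.read_state();print(s['ee_pos'],q(s['orientation']).as_matrix(),s['qd'].max(),s['opening'])
c,im=snap("wrist","w3")
print(proj(c,[[572,14,132],[576,14,24],s['ee_pos']-[0,0,-12],s['ee_pos']]))
```

```text
[648.462   2.886 249.896] [[-0.999 -0.049  0.002]
 [-0.049  0.999 -0.008]
 [-0.002 -0.008 -1.   ]] 0.07551243087255483 40.47709802871324
[[341.55  131.518]
 [336.41  136.557]
 [320.74  298.316]
 [320.951 287.581]]
```

View pics/w3.png

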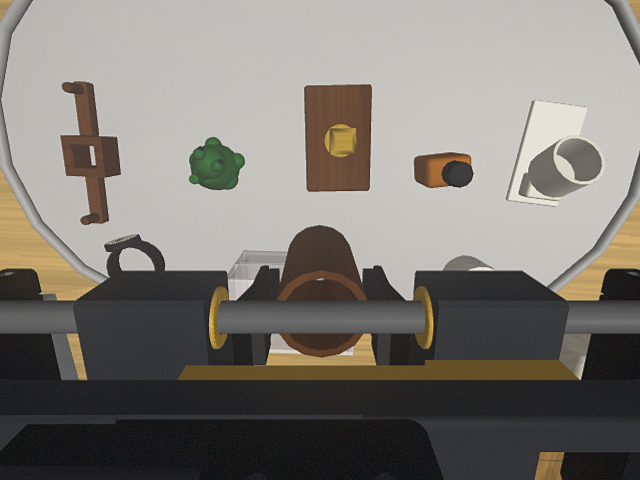

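The base outline spans (304,85)-(371,191) with the tip at (343,141). The sleeve hangs straight at column 321, and the bar is at (90,157). I'll take a settled capture and measure it.

```bash
cat > m.py <<'E'
from h import *
np.set_printoptions(precision=2,suppress=True)
import sys
s=env.read_state();c,im=snap("wrist",sys.argv[1]);r=q(s['orientation'])
print(s['ee_pos'],abs(s['qd']).max())
hsv=cv2.cvtColor(im,cv2.COLOR_RGB2HSV)
def rect(m,x0,y0,x1,y1):
    w=np.zeros(m.shape,np.uint8);w[y0:y1,x0:x1]=m[y0:y1,x0:x1]*255
    k=max(cv2.findContours(w,cv2.RETR_EXTERNAL,cv2.CHAIN_APPROX_NONE)[0],key=cv2.contourArea)
    return k,cv2.boxPoints(cv2.minAreaRect(k))
def yaw(P):
    e=[P[1]-P[0],P[2]-P[1]];e=max(e,key=np.linalg.norm);return np.linalg.norm(e),(np.arctan2(e[1],e[0])+np.pi/2)%np.pi-np.pi/2
wood=(hsv[...,1]>60)&(hsv[...,2]<200)
k,b=rect(wood,280,60,400,215);P=plane(c,b,24);print("base",P.mean(0),yaw(P),b.round(1).tolist())
H=(hsv[...,0]>20)&(hsv[...,0]<32)&(hsv[...,1]>120)
for nm,m in(("gold",H&(hsv[...,2]>60)),("brightgold",H&(hsv[...,2]>150))):
    k,b=rect(m,310,100,380,190);P=plane(c,b,128);print(nm,cv2.contourArea(k),b.round(1).tolist(),P.mean(0),yaw(P))
k,b=rect(wood,20,60,140,240);print("bar box",b.round(1).tolist(),plane(c,b,26).mean(0),yaw(plane(c,b,26)))
z=r.as_matrix()[:,2];print("expect sleeve bottom/top px",proj(c,[s['ee_pos']+49*z,s['ee_pos']-31*z]))
cv2.imwrite("pics/z2.png",np.hstack([cv2.resize(im[60:220,270:430],(480,480),interpolation=2),cv2.resize(im[215:375,230:390],(320,320)).copy() if 0 else cv2.resize(im[60:240,40:160],(320,480),interpolation=2)])[:,:,::-1])
E
python3 m.py w4
```

```text
[646.67   7.41 248.74] 0.07421262738760556
base [578.72  15.62  24.  ] (np.float64(107.78333371803548), np.float64(0.08507316688745403)) [[300.0, 87.0], [366.0, 87.0], [366.0, 192.0], [300.0, 192.0]]
gold 703.0 [[320.0, 127.0], [350.0, 127.0], [350.0, 158.0], [320.0, 158.0]] [578.35  14.23 128.  ] (np.float64(23.335195553978952), np.float64(0.07317347568448818))
brightgold 528.5 [[320.0, 127.0], [350.0, 127.0], [350.0, 158.0], [320.0, 158.0]] [578.35  14.23 128.  ] (np.float64(23.335195553978952), np.float64(0.07317347568448818))
bar box [[47.900001525878906, 85.0999984741211], [103.4000015258789, 78.19999694824219], [121.19999694824219, 220.8000030517578], [65.69999694824219, 227.8000030517578]] [ 608.13 -248.99   26.  ] (np.float64(148.5304185195011), np.float64(0.02434970910226908))
expect sleeve bottom/top px [[320.95 255.43]
 [320.98 318.6 ]]
```

View pics/z2.png

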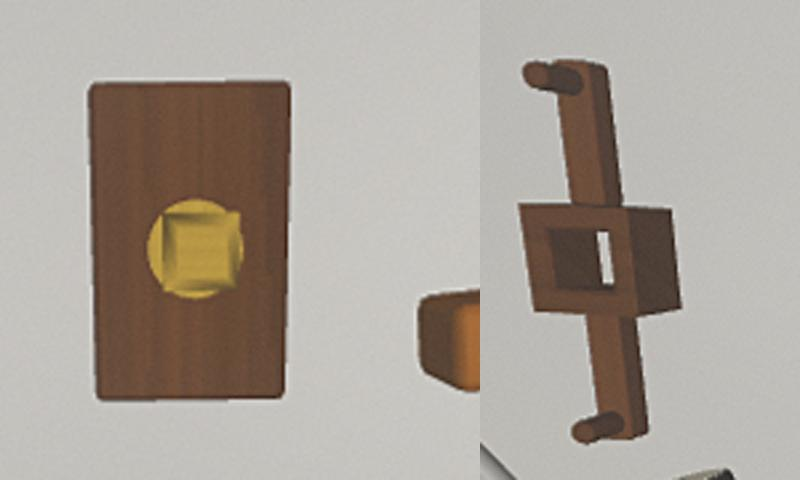

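```bash
python3 m.py w5; sleep 0
python3 - <<'E'
from h import *
s=env.read_state();m=q(s['orientation']).as_matrix();print(s['ee_pos'],abs(s['qd']).max(),np.arctan2(-m[0,1],m[1,1]))
E
```

```text
[645.42  11.   248.05] 0.04972084992124705
base [579.24  15.31  24.  ] (np.float64(107.95458544392791), np.float64(0.08637123535312075)) [[296.0, 89.0], [362.0, 89.0], [362.0, 194.0], [296.0, 194.0]]
gold 739.0 [[312.5, 131.1999969482422], [342.70001220703125, 125.69999694824219], [348.3999938964844, 157.0], [318.20001220703125, 162.5]] [578.22  14.33 128.  ] (np.float64(23.989258360240015), np.float64(0.2591143798457023))
brightgold 528.0 [[312.5, 131.1999969482422], [342.70001220703125, 125.69999694824219], [348.3999938964844, 157.0], [318.20001220703125, 162.5]] [578.22  14.33 128.  ] (np.float64(23.989258360240015), np.float64(0.2591143798457023))
bar box [[44.20000076293945, 85.0], [100.19999694824219, 78.80000305175781], [116.0999984741211, 221.5], [60.099998474121094, 227.8000030517578]] [ 607.98 -249.07   26.  ] (np.float64(148.46990125860754), np.float64(0.012569842320202307))
expect sleeve bottom/top px [[320.9  255.45]
 [320.9  318.63]]
[644.71659232  13.33089475 247.81345599] 0.029825452307386698 0.06044162003748189
```

View pics/z2.png

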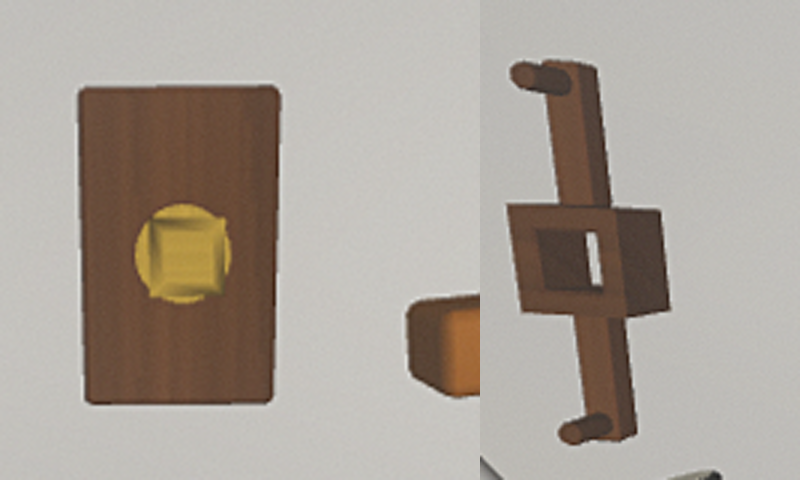

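The settled crop shows the tip square centred at crop (187,258), which is about pixel (332,146). The base is almost aligned with the tool. Next I'll check the sleeve's offset and tilt in the hand, and refine the shaft position.

```bash
cat > hand.py <<'E'
from h import *
np.set_printoptions(precision=2,suppress=True)
s=env.read_state();c=viewer.calibration("wrist");r=q(s['orientation']);p=s['ee_pos']
im=viewer.capture("wrist");cv2.imwrite("pics/w6.png",im[:,:,::-1]);print(p,abs(s['qd']).max())
hsv=cv2.cvtColor(im,cv2.COLOR_RGB2HSV)
wood=(hsv[...,1]>70)&(hsv[...,2]<160)&((hsv[...,0]<16))
col=wood[205:375,315:328].mean(1)>.6
runs=np.flatnonzero(np.diff(np.r_[0,col.astype(int),0]))+205;print("wood runs in centre column",runs)
row=wood[245,250:400];print("cols at 245",250+np.flatnonzero(row)[[0,-1]]);
t=np.linspace(0,2*np.pi,73)
for z,n in((49,"bottom"),(-31,"top")):
  for R0 in(20.5,16.5):
    e=proj(c,p+r.apply(np.c_[R0*np.cos(t),R0*np.sin(t),np.full(73,z)]))
    e2=proj(c,p+r.apply(np.c_[R0*np.cos(t)+2,R0*np.sin(t),np.full(73,z)]))
    print(n,R0,"rows",e[:,1].min(),e[:,1].max(),"cols",e[:,0].min(),e[:,0].max()," +2mm x:",e2[:,1].min(),e2[:,1].max())
g=(hsv[...,0]>20)&(hsv[...,0]<32)&(hsv[...,1]>120);g[:,:300]=0;g[:,370:]=0;g[:110]=0;g[180:]=0
k=max(cv2.findContours(g.astype(np.uint8),0,1)[0],key=cv2.contourArea)
o,d=cv2.minEnclosingCircle(k);print("gold circ",o,d,plane(c,[o],79));
E
python3 hand.py
```

```text
[644.72  13.33 247.81] 0.029825452307386698
wood runs in centre column [227 228 237 239 240 241 243 279 281 300 334 357]
cols at 245 [290 348]
bottom 20.5 rows 223.9102690674937 285.4807689233281 cols 288.45728389343014 353.3931881370617  +2mm x: 220.74973333009768 282.6130445110698
bottom 16.5 rows 230.18554073756945 279.73199875295063 cols 294.79149331021847 347.05697707261385  +2mm x: 227.05550124227486 276.83753861106345
top 20.5 rows 272.15956789475524 361.748533756762 cols 271.2634644361164 370.6267201202056  +2mm x: 267.4344484194193 357.67711361927684
top 16.5 rows 281.5039134533381 353.5770445952768 cols 280.9550974906295 360.9304003408859  +2mm x: 276.8492572368508 349.44802323171564
gold circ (328.63043212890625, 145.63043212890625) 16.978708267211914 [[579.45  16.25  79.  ]]
```

Run:
```python
from h import *
np.set_printoptions(precision=3,suppress=True)
s=env.read_state();print(s['ee_pos'],abs(s['qd']).max())
p,r=goal([580.1,15.6,205],[-0.048,0,-1],[-0.07,1,0]);print(rel(p,r))
```

```text
[644.457  14.633 247.97 ] 0.018938522277026405
[0.064, 0.005, 0.0432, -0.0042, 0.0443, -0.0073]
```

Request:
{"api": "carry_out", "payload": {
  "steps": [0.03,0.03,0.002,0.01,-0.002,0.02,-0.004,0.03,0.064,0.004,0.03,-0.004,0.044,-0.007,0.03,0.064,0.004,0.035,-0.004,0.044,-0.007,0.03,0.064,0.004,0.038,-0.004,0.044,-0.007,0.03,0.064,0.004,0.038,-0.004,0.044,-0.007,0.03,0.064,0.004,0.038,-0.004,0.044,-0.007,0.03,0.064,0.004,0.038,-0.004,0.044,-0.007,0.03,0.064,0.004,0.038,-0.004,0.044,-0.007]
}}

```text
clock: 5.12
ee_pos: [582.3, 13.6, 212.5]
orientation: [-0.021, -0.034, 0.999, 0.0]
wrist_force: [-0.6, 0.5, -1.7]
opening: 40.8
gripper_force: 25.0
```

Run:
```python
from h import *
np.set_printoptions(precision=3,suppress=True)
s=env.read_state();print(s['ee_pos'],q(s['orientation']).as_matrix()[:,2],abs(s['qd']).max(),s['wrist_force'])
z=q(s['orientation']).as_matrix();b=s['ee_pos']+z@[-1.7,0,49];t=s['ee_pos']+z@[2.2,0,-31];print("sleeve bottom,top",b,t)
ims=[]
for n in("scene","top"):
    c,im=snap(n,n+"3");u=proj(c,[[580,15.6,150]])[0].astype(int)
    print(n,proj(c,[b,t,[579.4,15.6,132],[579.4,15.6,79]]),u)
    ims.append(cv2.resize(im[u[1]-50:u[1]+50,u[0]-40:u[0]+40],(400,500),interpolation=2))
cv2.imwrite("pics/z3.png",np.hstack(ims)[:,:,::-1])
p,r=goal([580.1,15.6,205],[-0.048,0,-1],[-0.07,1,0]);print(rel(p,r))
```

```text
[582.253  13.558 212.538] [-0.043 -0.001 -0.999] 0.007630480959363201 [-0.63   0.514 -1.724]
sleeve bottom,top [581.851  13.64  163.51 ] [581.386  13.43  243.603]
scene [[348.941 224.707]
 [350.689 201.443]
 [348.284 231.844]
 [347.166 244.994]] [348 227]
top [[310.95  225.078]
 [309.571 218.933]
 [310.61  228.384]
 [311.468 231.876]] [310 226]
[0.0012, 0.0024, 0.0073, -0.001, 0.0043, -0.0017]
```

View pics/z3.png

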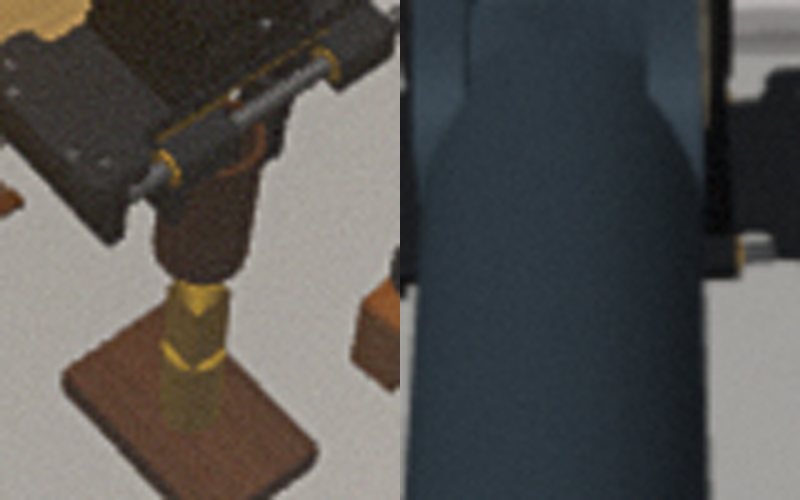

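Request:
{"api": "carry_out", "payload": {
  "steps": [0.03,0.0015,0.0022,0.01,0,0.004,-0.002,0.03,0.0015,0.0022,0.018,0,0.004,-0.002,0.03,0.0015,0.0022,0.018,0,0.004,-0.002,0.03,0.0015,0.0022,0.018,0,0.004,-0.002,0.03,0.0015,0.0022,0.03,0,0.004,-0.002,0.03,0.0015,0.0022,0.04,0,0.004,-0.002,0.03,0.0015,0.0022,0.05,0,0.004,-0.002,0.03,0.0015,0.0022,0.05,0,0.004,-0.002,0.03,0.0015,0.0022,0.05,0,0.004,-0.002]
}}

```text
clock: 5.97
ee_pos: [577.1, 15.8, 161.0]
orientation: [-0.025, -0.035, 0.999, 0.001]
wrist_force: [0.4, 0.7, -0.9]
opening: 40.6
gripper_force: 25.0
```

Run:
```python
from h import *
np.set_printoptions(precision=3,suppress=True)
s=env.read_state();z=q(s['orientation']).as_matrix();print(s['clock'],s['ee_pos'],z[:,2],abs(s['qd']).max(),s['wrist_force'],s['torque'])
b=s['ee_pos']+z@[-1.7,0,49];t=s['ee_pos']+z@[2.2,0,-31];print("sleeve bottom,top",b,t)
```

```text
5.9667 [577.087  15.769 161.031] [-0.05  -0.001 -0.999] 0.020293803737045486 [ 0.446  0.736 -0.908] [ 0.341 -0.315  0.019]
sleeve bottom,top [576.35   15.856 112.007] [576.434  15.635 192.102]
```

Request:
{"api": "carry_out", "payload": {
  "steps": [0.03,-0.003,0,0,0,0,0,0.03,-0.003,0,0,0,0,0,0.03,-0.0035,0,0.01,0,0,0,0.03,-0.004,0,0.02,0,0,0,0.03,-0.0045,0,0.028,0,0,0,0.03,-0.0045,0,0.032,0,0,0,0.03,-0.005,0,0.036,0,0,0,0.03,-0.005,0,0.04,0,0,0,0.03,-0.005,0,0.04,0,0,0]
}}

```text
clock: 6.72
ee_pos: [579.7, 15.5, 120.9]
orientation: [-0.025, -0.035, 0.999, 0.0]
wrist_force: [-0.2, -0.1, -0.7]
opening: 41.0
gripper_force: 25.0
```

```bash
cat > st.py <<'E'
from h import *
np.set_printoptions(precision=3,suppress=True)
s=env.read_state();z=q(s['orientation']).as_matrix();print(s['clock'],s['ee_pos'],z[:,2],abs(s['qd']).max(),s['wrist_force'],s['torque'])
b=s['ee_pos']+z@[-1.7,0,49];t=s['ee_pos']+z@[2.2,0,-31];print("sleeve bottom,top",b,t)
E
python3 st.py
```

```text
6.7167 [579.733  15.528 120.866] [-0.05  -0.001 -0.999] 0.013054821922155839 [-0.17  -0.073 -0.699] [ 0.045 -0.074  0.001]
sleeve bottom,top [578.967  15.585  71.842] [579.097  15.414 151.937]
```

Request:
{"api": "carry_out", "payload": {
  "steps": [0.03,-0.0005,0,0.008,0,0,0,0.03,-0.001,0,0.017,0,0,0,0.03,-0.0015,0,0.026,0,0,0,0.03,-0.002,0,0.035,0,0,0,0.03,-0.002,0,0.041,0,0,0,0.03,-0.002,0,0.044,0,0,0,0.03,-0.002,0,0.044,0,0,0]
}}

```text
clock: 7.3
ee_pos: [579.8, 15.5, 77.1]
orientation: [-0.025, -0.035, 0.999, 0.0]
wrist_force: [-0.2, 0.2, 0.3]
opening: 40.7
gripper_force: 25.0
```

```bash
python3 st.py
```

```text
7.3 [579.839  15.543  77.147] [-0.05  -0.001 -0.999] 0.01100173183677462 [-0.24   0.21   0.302] [ 0.086 -0.113 -0.025]
sleeve bottom,top [579.099  15.602  28.123] [579.188  15.427 108.218]
```

Lower it the last few millimetres until it makes light contact.

Request:
{"api": "carry_out", "payload": {
  "steps": [0.03,0,0,0.0015,0,0,0,0.03,0,0,0.003,0,0,0,0.03,0,0,0.004,0,0,0,0.03,0,0,0.005,0,0,0,0.03,0,0,0.005,0,0,0]
}}

```text
clock: 7.72
ee_pos: [580.7, 15.6, 76.3]
orientation: [-0.023, -0.035, 0.999, 0.001]
wrist_force: [-6.4, -0.6, 19.0]
opening: 40.9
gripper_force: 25.0
```

```bash
python3 st.py
```

```text
7.7167 [580.692  15.559  76.254] [-0.047 -0.    -0.999] 0.004919637758918061 [-6.445 -0.629 19.012] [-0.016  1.505  0.039]
sleeve bottom,top [580.084  15.659  27.229] [579.956  15.417 107.323]
```

Request:
{"api": "carry_out", "payload": {
  "steps": [0.03,0,0,-0.003,0,0,0,0.03,0,0,-0.003,0,0,0,0.045,0,0,-0.003,0,0,0,0.045,0,0,-0.003,0,0,0,0.06,0,0,-0.003,0,0,0,0.08,0,0,-0.003,0,0,0,0.08,0,0,-0.003,0,0,0,0.08,0,0,-0.003,0,0,0]
}}

```text
clock: 8.38
ee_pos: [580.0, 15.7, 75.5]
orientation: [-0.024, -0.035, 0.999, 0.0]
wrist_force: [0.3, -0.4, -0.6]
opening: 64.2
gripper_force: 0.0
```

```bash
python3 st.py
python3 - <<'E'
from h import *
p,r=goal([580,15.6,190],[0,0,-1],[-0.07,1,0]);print(rel(p,r))
E
```

```text
8.3833 [579.993  15.715  75.494] [-0.049 -0.001 -0.999] 0.002594815618950359 [ 0.315 -0.406 -0.612] [-0.    -0.056  0.021]
sleeve bottom,top [579.291  15.781  26.47 ] [579.316  15.594 106.565]
[0.0056, 0.0002, -0.1144, 0.0023, -0.0489, 0.0003]
```

Request:
{"api": "carry_out", "payload": {
  "steps": [0.087,0.001,0,-0.02,0,0,0,0.087,0.003,0,-0.05,0,0,0,0.087,0.004,0,-0.085,0,0,0,0.087,0.006,0,-0.12,0,0,0,0.087,0.006,0,-0.15,0,-0.049,0,0.087,0.006,0,-0.15,0,-0.049,0]
}}

```text
clock: 8.88
ee_pos: [584.5, 15.2, 232.8]
orientation: [0.007, -0.035, 0.999, 0.002]
wrist_force: [0.5, -0.7, -0.3]
opening: 86.2
gripper_force: 0.0
```

Run:
```python
from h import *
p,r=goal([672,-250,225],[0,0,-1],[-0.02,1,0]);print(env.read_state()['ee_pos'],rel(p,r))
```

```text
[584.47487413  15.23353434 232.77550899] [-0.0688, -0.2707, 0.0079, 0.0033, 0.0136, 0.0496]
```

Request:
{"api": "carry_out", "payload": {
  "steps": [0.087,-0.072,-0.27,0,0,0,0.05,0.087,-0.072,-0.27,0,0,0,0.05,0.087,-0.072,-0.27,0,0,0,0.05,0.087,-0.072,-0.27,0,0,0,0.05,0.087,-0.072,-0.27,0,0,0,0.05,0.087,-0.072,-0.27,0,0,0,0.05,0.087,-0.072,-0.27,0,0,0,0.05,0.087,-0.072,-0.27,0,0,0,0.05,0.087,-0.072,-0.27,0,0,0,0.05,0.087,-0.072,-0.27,0,0,0,0.05]
}}

```text
clock: 9.72
ee_pos: [671.9, -247.6, 224.3]
orientation: [-0.0, -0.01, 1.0, 0.002]
wrist_force: [-0.0, 0.5, -0.3]
opening: 87.0
gripper_force: 0.0
```

Request:
{"api": "carry_out", "payload": {
  "steps": [0.087,0,0,0,0,0,0,0.087,0,0,0,0,0,0,0.087,0,0,0,0,0,0,0.087,0,0,0,0,0,0]
}}

```text
clock: 10.05
ee_pos: [672.2, -247.7, 225.6]
orientation: [0.0, -0.011, 1.0, 0.001]
wrist_force: [0.1, 0.6, -0.3]
opening: 87.1
gripper_force: 0.0
```

```bash
cat > bar.py <<'E'
from h import *
np.set_printoptions(precision=3,suppress=True)
s=env.read_state();c,im=snap("wrist","b1");m=q(s['orientation']).as_matrix()
print(s['ee_pos'],m[:,2],abs(s['qd']).max(),"tool yaw",np.arctan2(-m[0,1],m[1,1]))
u=proj(c,[[607,-250,34]])[0].astype(int);print("pred hub",u)
hsv=cv2.cvtColor(im,cv2.COLOR_RGB2HSV);wood=((hsv[...,1]>70)&(hsv[...,2]<170)&((hsv[...,0]<16)|(hsv[...,0]>170))).astype(np.uint8)
wood[262:]=0
cs,h=cv2.findContours(wood,cv2.RETR_CCOMP,cv2.CHAIN_APPROX_NONE)
cand=[i for i in range(len(cs)) if h[0][i][3]<0 and cv2.contourArea(cs[i])>800]
for i in cand:
    x,y,w,hh=cv2.boundingRect(cs[i]);print("blob",x,y,w,hh)
    for j in range(len(cs)):
        if h[0][j][3]==i and cv2.contourArea(cs[j])>50: print("  hole",cv2.boundingRect(cs[j]),cv2.minAreaRect(cs[j]),plane(c,[cv2.minAreaRect(cs[j])[0]],19))
i=min(cand,key=lambda i:np.linalg.norm(cs[i][:,0].mean(0)-u));k=cs[i][:,0]
w=np.zeros_like(wood);cv2.drawContours(w,cs,i,1,-1)
ys=np.flatnonzero(w.any(1));L=[(y,*np.flatnonzero(w[y])[[0,-1]]) for y in ys];L=np.array(L)
print(L[::6].tolist())
E
python3 bar.py
```

```text
[ 672.216 -247.705  225.586] [ 0.001  0.003 -1.   ] 0.005713211854188198 tool yaw 0.021546674180270644
pred hub [319 143]
blob 0 115 81 147
  hole (48, 245, 12, 11) ((52.03847122192383, 250.8076934814453), (10.261953353881836, 10.261954307556152), 56.3099365234375) [[ 726.899 -541.115   19.   ]]
  hole (23, 240, 13, 13) ((29.500003814697266, 245.00003051757812), (14.849241256713867, 9.192388534545898), 45.0) [[ 720.687 -564.475   19.   ]]
  hole (45, 222, 15, 9) ((51.51725387573242, 227.2069091796875), (13.741456031799316, 7.056422710418701), 21.801406860351562) [[ 700.078 -536.845   19.   ]]
  hole (10, 220, 16, 14) ((17.4999942779541, 228.00003051757812), (14.849241256713867, 10.60660171508789), 45.0) [[ 701.686 -573.592   19.   ]]
  hole (39, 214, 11, 18) ((44.5000114440918, 222.50003051757812), (11.31370735168457, 12.727920532226562), 45.0) [[ 694.992 -543.417   19.   ]]
  hole (19, 212, 13, 11) ((24.830768585205078, 217.35386657714844), (12.155404090881348, 9.674708366394043), 7.125016689300537) [[ 689.727 -563.346   19.   ]]
  hole (15, 196, 16, 8) ((22.5, 199.5), (15.0, 7.0), 
[... 153 characters left out ...]
967529297) [[ 650.731 -571.069   19.   ]]
  hole (0, 132, 21, 12) ((10.0, 137.5), (20.0, 11.0), 0.0) [[ 607.284 -561.688   19.   ]]
blob 297 64 43 156
  hole (305, 133, 26, 26) ((317.5, 145.5), (25.0, 25.0), 0.0) [[ 608.849 -251.968   19.   ]]
blob 538 60 102 118
[[64, 318, 318], [70, 312, 325], [76, 312, 325], [82, 312, 325], [88, 312, 325], [94, 312, 325], [100, 312, 324], [106, 312, 324], [112, 312, 324], [118, 312, 324], [124, 297, 324], [130, 297, 338], [136, 297, 338], [142, 297, 338], [148, 297, 338], [154, 297, 338], [160, 297, 338], [166, 297, 337], [172, 311, 323], [178, 311, 323], [184, 311, 323], [190, 311, 323], [196, 311, 322], [202, 311, 322], [208, 311, 322], [214, 311, 322]]
```

Run:
```python
from h import *
np.set_printoptions(precision=4,suppress=True)
c=viewer.calibration("wrist");s=env.read_state()
P=plane(c,[[319,73],[317,211]],26);e=P[1]-P[0];y=np.arctan2(e[1],e[0]);print(P.mean(0),y,plane(c,[[317.9,146]],34))
x=plane(c,[[317.9,146]],34)[0]
p,r=goal([x[0],x[1],100],[0,0,-1],[-y,1,0]);print(rel(p,r))
```

```text
[ 608.572  -251.7905   26.    ] 0.002908764709160092 [[ 608.8869 -251.7894   34.    ]]
[0.0634, -0.0027, 0.1255, 0.0025, 0.0007, 0.0182]
```

Request:
{"api": "carry_out", "payload": {
  "steps": [0.087,0.0634,-0.0027,0.03,0.0025,0,0.018,0.087,0.0634,-0.0027,0.06,0.0025,0,0.018,0.087,0.0634,-0.0027,0.1,0.0025,0,0.018,0.087,0.0634,-0.0027,0.14,0.0025,0,0.018,0.087,0.0634,-0.0027,0.16,0.0025,0,0.018,0.087,0.0634,-0.0027,0.16,0.0025,0,0.018,0.087,0.0634,-0.0027,0.16,0.0025,0,0.018,0.087,0.0634,-0.0027,0.16,0.0025,0,0.018]
}}

```text
clock: 10.77
ee_pos: [610.4, -253.2, 67.3]
orientation: [0.002, -0.001, 1.0, -0.001]
wrist_force: [0.1, -0.3, 0.8]
opening: 86.9
gripper_force: 0.0
```

Run:
```python
from h import *
np.set_printoptions(precision=4,suppress=True)
c,im=snap("wrist","b2");s=env.read_state()
print(s['ee_pos'],q(s['orientation']).as_matrix(),abs(s['qd']).max())
print(proj(c,[[608.8,-251.8,34],[608.8,-251.8,4]]))
p,r=goal([608.8,-251.8,9],[0,0,-1],[-0.003,1,0]);print(rel(p,r))
hsv=cv2.cvtColor(im,cv2.COLOR_RGB2HSV);w=((hsv[...,1]>70)&(hsv[...,2]<170)&((hsv[...,0]<16)|(hsv[...,0]>170)))
for y in range(230,300,6):
    x=np.flatnonzero(w[y,200:440])+200; print(y,x[[0,-1]] if len(x) else None,end="; ")
```

```text
[ 610.6954 -253.2715   67.8643] [[-1.     -0.0021  0.0047]
 [-0.0021  1.     -0.0018]
 [-0.0047 -0.0018 -1.    ]] 0.008255792565560334
[[323.3559 261.4382]
 [323.1204 245.9382]]
[0.0022, 0.0016, 0.0589, -0.0018, 0.0047, -0.0009]
230 [287 359]; 236 [287 359]; 242 [287 358]; 248 [288 358]; 254 [288 358]; 260 [288 358]; 266 [288 358]; 272 [288 357]; 278 [288 357]; 284 [289 357]; 290 [289 357]; 296 [313 333];
```

Request:
{"api": "carry_out", "payload": {
  "steps": [0.087,0.002,0.0015,0.02,0,0.004,0,0.087,0.002,0.0015,0.04,0,0.004,0,0.087,0.002,0.0015,0.05,0,0.004,0,0.087,0.002,0.0015,0.057,0,0.004,0,0.087,0.002,0.0015,0.057,0,0.004,0,0.087,0.002,0.0015,0.057,0,0.004,0]
}}

```text
clock: 11.32
ee_pos: [607.5, -251.4, 9.2]
orientation: [-0.001, -0.001, 1.0, -0.0]
wrist_force: [-0.1, 0.4, -0.3]
opening: 86.8
gripper_force: 0.0
```

Request:
{"api": "carry_out", "payload": {
  "steps": [0.035,0,0,0,0,0,0,0.035,0,0,0,0,0,0,0.035,0,0,0,0,0,0,0.035,0,0,0,0,0,0,0.035,0,0,0,0,0,0,0.035,0,0,0,0,0,0,0.035,0,0,0,0,0,0,0.035,0,0,0,0,0,0,0.035,0,0,0,0,0,0,0.035,0,0,0,0,0,0],
  "force": 30
}}

```text
clock: 12.15
ee_pos: [606.8, -251.1, 8.2]
orientation: [-0.002, -0.001, 1.0, -0.0]
wrist_force: [-0.2, -0.8, -0.4]
opening: 42.0
gripper_force: 30.0
```

```bash
python3 st.py
```

```text
12.15 [ 606.761 -251.077    8.23 ] [-0.004 -0.    -1.   ] 0.0028589468141500362 [-0.19  -0.798 -0.383] [-0.047 -0.016  0.008]
sleeve bottom,top [ 608.278 -251.083  -40.776] [ 604.676 -251.074   39.237]
```

Request:
{"api": "carry_out", "payload": {
  "steps": [0.035,0,0,-0.01,0,0,0,0.035,0,0,-0.04,0,0,0,0.035,0,0,-0.08,0,0,0,0.035,0,0,-0.12,0,0,0,0.035,0,0,-0.16,0,0,0,0.035,0,0,-0.2,0,0,0,0.035,0,0,-0.22,0,0,0,0.035,0,0,-0.24,0,0,0,0.035,0,0,-0.24,0,0,0]
}}

```text
clock: 12.9
ee_pos: [609.6, -252.0, 253.9]
orientation: [0.003, -0.001, 1.0, -0.001]
wrist_force: [0.3, -1.1, -0.4]
opening: 41.8
gripper_force: 30.0
```

```bash
python3 st.py;python3 - <<'E'
from h import *
p,r=goal([650,-50,250],[0,0,-1],[-0.07,1,0]);print(rel(p,r))
E
```

```text
12.9 [ 609.625 -252.032  253.929] [ 0.005 -0.003 -1.   ] 0.0684812433022248 [ 0.346 -1.081 -0.378] [-0.042 -0.047  0.045]
sleeve bottom,top [ 611.578 -252.175  204.939] [ 607.265 -251.944  284.918]
[-0.0407, 0.202, 0.0035, -0.0032, 0.0051, -0.068]
```

Request:
{"api": "carry_out", "payload": {
  "steps": [0.035,-0.043,0.202,0,0,0.002,-0.068,0.035,-0.043,0.202,0,0,0.002,-0.068,0.035,-0.043,0.202,0,0,0.002,-0.068,0.035,-0.043,0.202,0,0,0.002,-0.068,0.035,-0.043,0.202,0,0,0.002,-0.068,0.035,-0.043,0.202,0,0,0.002,-0.068,0.035,-0.043,0.202,0,0,0.002,-0.068,0.035,-0.043,0.202,0,0,0.002,-0.068,0.035,-0.043,0.202,0,0,0.002,-0.068,0.035,-0.043,0.202,0,0,0.002,-0.068]
}}

```text
clock: 13.73
ee_pos: [649.7, -51.2, 247.7]
orientation: [-0.003, -0.033, 0.999, -0.0]
wrist_force: [-1.2, 0.3, -0.5]
opening: 41.8
gripper_force: 30.0
```

Request:
{"api": "carry_out", "payload": {
  "steps": [0.035,0,0,0,0,0,0,0.035,0,0,0,0,0,0,0.035,0,0,0,0,0,0,0.035,0,0,0,0,0,0,0.035,0,0,0,0,0,0]
}}

```text
clock: 14.15
ee_pos: [650.2, -49.0, 248.1]
orientation: [-0.003, -0.035, 0.999, 0.0]
wrist_force: [-0.1, 0.2, -0.5]
opening: 41.5
gripper_force: 30.0
```

Run:
```python
from h import *
np.set_printoptions(precision=4,suppress=True)
s=env.read_state();c,im=snap("wrist","d1");m=q(s['orientation']).as_matrix()
print(s['ee_pos'],m[:,2],abs(s['qd']).max(),"yaw",np.arctan2(-m[0,1],m[1,1]))
print("tip,shoulder,sleeve top,base",proj(c,[[579.2,15.6,132],[579.2,15.6,104],[579.2,15.6,24]]))
cv2.imwrite("pics/d1v.png",cv2.resize(im[0:400,230:530],(600,800)[:2] if 0 else (450,600),interpolation=2)[:,:,::-1])
```

```text
[650.243  -48.9982 248.0713] [-0.0057 -0.0001 -1.    ] 0.003446897597056952 yaw 0.06977978357448965
tip,shoulder,sleeve top,base [[411.344  145.4525]
 [403.1109 144.8134]
 [386.1373 143.4958]]
```

View pics/d1v.png

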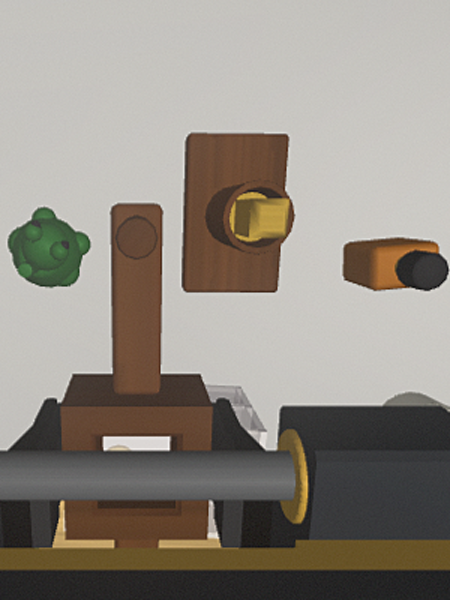

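The sleeve stands square over the shaft, with its ring at about pixel (401,145) and the tip at about (409,145). The bar is held straight along column 321. Next I'll compute the hub's offset in the hand and the exact tip position.

Run:
```python
from h import *
np.set_printoptions(precision=2,suppress=True)
s=env.read_state();c=viewer.calibration("wrist");r=q(s['orientation']);p=s['ee_pos'];im=cv2.imread("pics/d1.png")
hsv=cv2.cvtColor(im,cv2.COLOR_BGR2HSV)
for off in(-4,-2,0,2):
    print(off,"hub near top edge, arm end",proj(c,p+r.apply([[21+off,0,-25.8],[75+off,0,-17.8],[75+off,0,-3.8]]))[:,1])
print("col 335 (hub edge) V",[(y,int(hsv[y,350,2])) for y in range(245,280,2)])
print("arm col320 V/S",[(y,int(hsv[y,320,1])) for y in range(128,145)])
g=(hsv[...,0]>20)&(hsv[...,0]<34)&(hsv[...,1]>110);g[:,:370]=0;g[:,440:]=0;g[:110]=0;g[190:]=0
k=max(cv2.findContours(g.astype(np.uint8),0,1)[0],key=cv2.contourArea);print("gold",cv2.boundingRect(k))
for y in range(130,162,3): print(y,[int(v) for v in hsv[y,378:428:2,2]])
# base edges
w=((hsv[...,1]>70)&(hsv[...,2]<170)&((hsv[...,0]<16)|(hsv[...,0]>170)))
def edge(rows,lo,hi,i): 
    return np.array([[lo+np.flatnonzero(w[y,lo:hi])[i],y] for y in rows],float)
E=edge(range(95,120),340,440,0);E2=edge(range(165,190),340,440,0);print("left edge",E[:,0],E2[:,0])
P=plane(c,np.r_[E,E2],24);f=np.polyfit(P[:,0],P[:,1],1);print("yaw left",f[0])
R1=edge(range(95,115),340,440,-1);R2=edge(range(170,190),340,440,-1);P=plane(c,np.r_[R1,R2],24);print("right",R1[:,0],R2[:,0],"yaw right",np.polyfit(P[:,0],P[:,1],1)[0])
A=np.array([[np.flatnonzero(w[y,280:350])[[0,-1]].mean()+280,y] for y in range(150,240)]);print("arm axis col at 150,240",np.polyval(np.polyfit(A[:,1],A[:,0],1),[150,240]))
P=plane(c,A,p[2]+17.8);print("arm yaw",np.polyfit(P[:,0],P[:,1],1)[0])
```

```text
-4 hub near top edge, arm end [275.51 140.47 140.11]
-2 hub near top edge, arm end [270.99 135.23 135.33]
0 hub near top edge, arm end [266.44 129.94 130.51]
2 hub near top edge, arm end [261.85 124.62 125.66]
col 335 (hub edge) V [(245, 197), (247, 200), (249, 110), (251, 66), (253, 70), (255, 68), (257, 69), (259, 67), (261, 69), (263, 67), (265, 66), (267, 67), (269, 66), (271, 97), (273, 102), (275, 100), (277, 101), (279, 102)]
arm col320 V/S [(128, 9), (129, 9), (130, 8), (131, 10), (132, 9), (133, 10), (134, 5), (135, 22), (136, 87), (137, 125), (138, 119), (139, 118), (140, 121), (141, 120), (142, 117), (143, 105), (144, 67)]
gold (387, 128, 36, 33)
130 [70, 68, 68, 90, 107, 104, 181, 196, 190, 191, 197, 194, 194, 184, 125, 49, 53, 56, 53, 55, 99, 94, 156, 206, 198]
133 [68, 68, 88, 110, 109, 121, 111, 112, 103, 97, 94, 101, 103, 108, 122, 127, 136, 145, 152, 162, 172, 181, 169, 159, 205]
136 [67, 73, 110, 104, 178, 95, 101, 97, 96, 97, 102, 129, 155, 162, 164, 161, 160, 162, 159, 162, 174, 191, 165, 77, 207]
139 [66, 105, 110, 186, 179, 95, 100, 98, 97, 93, 110, 128, 160, 18
[... 819 characters left out ...]
 102, 93, 84, 112, 172, 174, 148, 126, 81, 59, 66, 66, 64, 63, 94, 101, 94, 200, 204, 203, 204]
left edge [355. 355. 355. 355. 355. 355. 355. 354. 354. 355. 354. 355. 354. 354.
 355. 354. 354. 354. 354. 354. 354. 354. 354. 354. 354.] [353. 353. 353. 353. 353. 353. 353. 352. 352. 352. 352. 352. 352. 352.
 352. 352. 352. 352. 352. 352. 352. 352. 352. 352. 352.]
yaw left 0.06058491404384449
right [421. 421. 421. 421. 421. 421. 421. 421. 421. 421. 420. 420. 420. 420.
 420. 420. 420. 420. 420. 420.] [416. 415. 415. 415. 415. 415. 415. 415. 415. 415. 415. 415. 415. 415.
 415. 414. 414. 414. 414. 414.] yaw right 0.06133447905876439
arm axis col at 150,240 [321.03 320.72]
arm yaw 0.06555707347129423
```

Run:
```python
from h import *
p,r=goal([577.2,15.5,160],[0,0,-1],[-0.065,1,0]);print(rel(p,r))
```

```text
[0.0679, 0.0694, 0.0885, 0.0002, -0.0056, 0.005]
```

Request:
{"api": "carry_out", "payload": {
  "steps": [0.035,0.03,0.03,0,0,-0.003,0.002,0.035,0.055,0.055,0.01,0,-0.0056,0.005,0.035,0.068,0.0694,0.03,0,-0.0056,0.005,0.035,0.068,0.0694,0.06,0,-0.0056,0.005,0.035,0.068,0.0694,0.08,0,-0.0056,0.005,0.035,0.068,0.0694,0.086,0,-0.0056,0.005,0.035,0.068,0.0694,0.086,0,-0.0056,0.005,0.035,0.068,0.0694,0.086,0,-0.0056,0.005,0.035,0.068,0.0694,0.086,0,-0.0056,0.005,0.035,0.068,0.0694,0.086,0,-0.0056,0.005]
}}

```text
clock: 15.03
ee_pos: [578.3, 15.4, 164.0]
orientation: [0.001, -0.032, 0.999, 0.0]
wrist_force: [0.4, 0.4, -1.9]
opening: 41.3
gripper_force: 30.0
```

```bash
cat > st2.py <<'E'
from h import *
np.set_printoptions(precision=4,suppress=True)
s=env.read_state();m=q(s['orientation']).as_matrix();print(s['clock'],s['ee_pos'],m[:,2],"yaw",np.arctan2(-m[0,1],m[1,1]),abs(s['qd']).max(),s['wrist_force'],s['torque'],s['opening'])
print("hub underside",s['ee_pos']+m@[-2,0,4.2])
p,r=goal([577.2,15.5,s['ee_pos'][2]],[0,0,-1],[-0.065,1,0]);print(rel(p,r))
E
python3 st2.py
```

```text
15.0333 [578.3454  15.3652 163.9684] [ 0.0028  0.0004 -1.    ] yaw 0.06445963658250488 0.006860364468240714 [ 0.3691  0.4308 -1.8865] [ 0.0197 -0.007  -0.0756] 41.284178662684596
hub underside [580.3532  15.4959 159.7741]
[0.0011, 0.0002, -0.0, 0.0003, 0.0029, -0.0004]
```

Request:
{"api": "carry_out", "payload": {
  "steps": [0.035,0.0007,0,0.008,0,0.002,0,0.035,0.0007,0,0.018,0,0.002,0,0.035,0.0007,0,0.026,0,0.002,0,0.035,0.0007,0,0.032,0,0.002,0,0.035,0.0007,0,0.036,0,0.002,0,0.035,0.0007,0,0.036,0,0.002,0]
}}

```text
clock: 15.53
ee_pos: [575.6, 15.5, 125.0]
orientation: [-0.002, -0.032, 0.999, -0.0]
wrist_force: [-0.3, 0.0, -1.6]
opening: 41.8
gripper_force: 30.0
```

```bash
python3 st2.py
```

```text
15.5333 [575.5934  15.5227 124.9916] [-0.0045 -0.0003 -1.    ] yaw 0.06499482232829852 0.017602213004331645 [-0.3132  0.0494 -1.6201] [ 0.0414 -0.0184  0.027 ] 41.75283974226691
hub underside [577.5701  15.6516 120.7826]
[-0.0016, -0.0001, -0.0, 0.0, -0.0045, 0.0001]
```

Request:
{"api": "carry_out", "payload": {
  "steps": [0.035,-0.0012,0,0,0,-0.002,0,0.035,-0.0012,0,0.002,0,-0.002,0,0.035,-0.0012,0,0.005,0,-0.002,0,0.035,-0.0012,0,0.009,0,-0.002,0,0.035,-0.0012,0,0.012,0,-0.002,0,0.035,-0.0012,0,0.013,0,-0.002,0,0.035,-0.0012,0,0.013,0,-0.002,0]
}}

```text
clock: 16.12
ee_pos: [577.3, 15.6, 113.0]
orientation: [-0.0, -0.032, 0.999, 0.0]
wrist_force: [-0.1, -0.8, -1.6]
opening: 41.6
gripper_force: 30.0
```

```bash
python3 st2.py
```

```text
16.1167 [577.2686  15.5854 113.0098] [-0.0009  0.0001 -1.    ] yaw 0.06495415892265177 0.008188255640788726 [-0.123  -0.7632 -1.6114] [ 0.0052 -0.0222  0.0074] 41.63193137285427
hub underside [579.2607  15.7155 108.808 ]
[0.0001, -0.0001, 0.0, 0.0001, -0.0009, 0.0]
```

Request:
{"api": "carry_out", "payload": {
  "steps": [0.035,0,0,0.001,0,0,0,0.035,0,0,0.002,0,0,0,0.035,0,0,0.003,0,0,0,0.035,0,0,0.004,0,0,0,0.035,0,0,0.005,0,0,0,0.035,0,0,0.0055,0,0,0,0.035,0,0,0.0055,0,0,0]
}}

```text
clock: 16.7
ee_pos: [577.6, 15.6, 108.2]
orientation: [-0.0, -0.032, 0.999, 0.0]
wrist_force: [-0.9, -0.4, 1.2]
opening: 41.8
gripper_force: 30.0
```

```bash
python3 st2.py
```

```text
16.7 [577.6105  15.6182 108.2012] [-0.0001  0.0003 -1.    ] yaw 0.0649245073085648 0.003423883846020308 [-0.8697 -0.4401  1.2254] [-0.0199  0.2826  0.0003] 41.79995873787089
hub underside [579.606  15.749 104.001]
[0.0004, -0.0001, 0.0, 0.0003, -0.0001, 0.0]
```

Request:
{"api": "carry_out", "payload": {
  "steps": [0.035,0,0,0.001,0,0,0,0.035,0,0,0.001,0,0,0,0.035,0,0,0.001,0,0,0]
}}

```text
clock: 16.95
ee_pos: [577.7, 15.6, 108.2]
orientation: [0.0, -0.032, 0.999, 0.0]
wrist_force: [-2.2, 0.6, 8.0]
opening: 42.1
gripper_force: 30.0
```

Request:
{"api": "carry_out", "payload": {
  "steps": [0.046,0,0,0,0,0,0,0.046,0,0,0,0,0,0,0.06,0,0,0,0,0,0,0.075,0,0,0,0,0,0,0.08,0,0,0,0,0,0,0.08,0,0,0,0,0,0,0.08,0,0,0,0,0,0,0.08,0,0,0,0,0,0]
}}

```text
clock: 17.62
ee_pos: [577.6, 15.6, 106.9]
orientation: [-0.0, -0.032, 0.999, 0.0]
wrist_force: [-0.7, 0.4, -0.5]
opening: 76.1
gripper_force: 0.0
```

Request:
{"api": "carry_out", "payload": {
  "steps": [0.085,0,0,-0.01,0,0,0,0.085,0,0,-0.03,0,0,0,0.085,0,0,-0.06,0,0,0,0.085,0,0,-0.1,0,0,0,0.085,0,0,-0.14,0,0,0,0.085,0,0,-0.15,0,0,0,0.085,-0.03,0,-0.15,0,0,0,0.085,-0.07,0,-0.15,0,0,0,0.085,-0.07,0,-0.15,0,0,0,0.085,-0.07,0,-0.15,0,0,0]
}}

```text
clock: 18.45
ee_pos: [648.3, 20.4, 256.0]
orientation: [-0.001, -0.033, 0.999, -0.0]
wrist_force: [-0.6, 0.9, -0.4]
opening: 84.6
gripper_force: 0.0
```

Run:
```python
from h import *
np.set_printoptions(precision=3,suppress=True)
s=env.read_state();c,im=snap("wrist","e1");m=q(s['orientation']).as_matrix();print(s['clock'],s['ee_pos'],"yaw",np.arctan2(-m[0,1],m[1,1]))
hsv=cv2.cvtColor(im,cv2.COLOR_RGB2HSV);w=((hsv[...,1]>70)&(hsv[...,2]<170)&((hsv[...,0]<16)|(hsv[...,0]>170)))
st=np.array([579.3,15.6]);X=np.array([np.cos(.065),np.sin(.065)])
print("expected arm ends (z126)",proj(c,[[*(st-75*X),126],[*(st+75*X),126]]),"hub centre z134",proj(c,[[*st,134]]),"tip",proj(c,[[*st,132]]))
for y in range(60,230,8):
    x=np.flatnonzero(w[y,240:400])+240; print(y,x[[0,-1]].tolist() if len(x) else None,end="; ")
# other things compared with the first images
for n in("scene","top"):
    c2,b=snap(n,n+"_end");a=cv2.imread(f"pics/{n}0.png");d=cv2.absdiff(a,b[:,:,::-1]).max(2)>45
    d=cv2.morphologyEx(d.astype(np.uint8),cv2.MORPH_OPEN,np.ones((3,3)))
    k,_,S,_=cv2.connectedComponentsWithStats(d);print("\n",n,[x.tolist() for x in S[1:] if x[4]>12])
c2=viewer.calibration("scene");print(proj(c2,[[*(st-67*X),146],[*(st+67*X),146],[*st,134],[579,252,70]]))
```

```text
18.45 [648.301  20.412 256.022] yaw 0.06531223020220513
expected arm ends (z126) [[320.362  37.028]
 [320.563 231.315]] hub centre z134 [[320.455 141.049]] tip [[320.459 141.019]]
60 [312, 329]; 68 [313, 329]; 76 [313, 329]; 84 [313, 329]; 92 [289, 353]; 100 [289, 353]; 108 [289, 353]; 116 [289, 353]; 124 [289, 352]; 132 [290, 352]; 140 [289, 352]; 148 [290, 352]; 156 [290, 352]; 164 [290, 399]; 172 [290, 399]; 180 [291, 399]; 188 [291, 351]; 196 [313, 328]; 204 [313, 328]; 212 [313, 328]; 220 [313, 328]; 228 [314, 328]; 
 scene [[349, 0, 15, 6, 71], [428, 0, 9, 16, 105], [459, 0, 8, 9, 58], [319, 3, 119, 258, 15952], [237, 55, 7, 29, 137], [215, 72, 16, 13, 109], [182, 78, 8, 14, 66], [235, 299, 41, 59, 805]]

 top [[246, 105, 111, 336, 20958], [263, 109, 22, 22, 376], [410, 196, 20, 60, 627], [205, 222, 23, 25, 398], [307, 226, 12, 9, 80], [0, 411, 21, 50, 641], [286, 438, 21, 8, 119], [216, 445, 63, 35, 1780], [310, 474, 7, 6, 28]]
[[329.026 208.694]
 [369.166 248.674]
 [348.301 231.296]
 [424.828 200.451]]
```

```bash
python3 -c "
from workcell import env
print(env.job_done())"
```

```text
the job is handed in; nothing more can be done
None
```

The sleeve is on the shaft down to the base. The bar is pegs up on the square top, down on the sleeve and in line with the base to within measurement. No other thing on the tray showed any sign of having moved, though the arm hid part of the final views. The job was handed in at about 18.5 s; no verdict came back.

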